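# Press a round flask down on a sprung ring cradle and hold it

## Task

Take the round-bodied flask by its neck out of the divided tray, leaving the conical flask and the small beaker standing in their compartments, and set it upright in the middle of the sprung ring cradle. Then, without ramming it and without touching the cradle yourself, press the flask down until the ring has sunk against or almost against its stop on the three barrels, as if for someone to fit a clip over it. Finish while you are still holding it down: do not let go of the flask, which must stay upright with the ring compressed by it.

Things in the scene. Friction and masses are not known exactly. Their poses are not given: they have to be found in the camera images.
- flask_mid (a point): Round flask, 116 mm tall, 0.1 to 0.2 kg: clear ball 64 mm across (centre 27 mm above its flat foot), straight neck 24 mm across from 57 to 101 mm above the foot, lip 29 mm, white stopper on top. Point on its axis, 58 mm above the foot; z up the axis. In any tray compartment. Grip the neck 20 to 32 mm above this point, with 40 N or more so it does not slip when pushed down
- conical_flask_mid (a point): Conical glass flask, 62 mm across its foot, 104 mm tall, neck 28 mm, without a stopper; stands in another compartment of the tray, leave it alone. The point is on its axis 52 mm above its foot; z up its axis
- small_beaker_mid (a point): Small open clear beaker, 46 mm across, 58 mm tall; stands in another compartment, leave it alone. The point is on its axis 29 mm above its foot; z up its axis
- tray: Dark grey open tray fixed to the bench, 110 x 310 mm and 36 mm high, walls and floor about 4 mm thick, divided into three compartments side by side along its long axis, 103 mm from one to the next. Origin at the centre of its underside on the bench; x across the tray, y along it, z up
- ring_top (a point): Centre of the cradle ring's hole, level with its upper face (75 mm above bench at rest; sinks with it). Steel ring 92 mm outside, 50 inside, 8 thick, on three sprung rods in dark barrels on a fixed aluminium base 124 mm across. The flask's ball sits in the hole: seated upright, its foot is 7 mm below the ring's upper face and flask_mid 51 mm above it. z up
- spring_ring (a joint): How far the sprung ring has been pressed down, in m: 0 at the top, 0.030 when it rests on the three barrels (rigid stop). The spring pushes up with 5 N at the top (the flask's weight alone does not sink it) and 330 N/m more, about 15 N at the stop
Not all that is in view belongs to the job. What is shaped like the part that bears small_beaker_mid but yellow is not meant.

How it is judged:
By the outcome, as a careful person would: the job done as asked, in the order asked, and still so for the second after the job is handed in, while the arm keeps its last pose, push and grip.
It also fails if it takes over 48 s, if anything falls off the work surface, if the arm or the gripper's body presses on something with over 40 N, if the wrist force passes 120 N, or if a joint passes its speed limit or range.

## Robot

A 6-joint arm with a two-finger parallel gripper is mounted at the origin on a cart in front of the work surface, level with it; the furniture and walls round the work are solid. World frame = base frame: x ahead of the robot, y to its left, z up, the work surface at z = 0. Lengths are in m, angles in degrees, forces in N, time in s.
With the tool pointing down it reaches from about 0.375 to 0.9 m from the base axis. Payload 3.1 kg.
Tool frame: the origin (TCP) lies at the very end of the fingers, on their centre line; the grasp point (between the pads) lies 19 mm behind it; z points along the fingers, y is the line along which they close (so a half turn about z gives the same grasp; the last joint's range is limited). The gripper opens to 87 mm and grips with 3 to 60 N. Pads are 19 mm wide; open, the fingers measure 117 mm over their backs; the gripper's body (75 mm by 190 mm) begins 51 mm behind the grasp point.
Start: joints at [63.226, 30.224, 82.088, -0, 67.689, -10.227], TCP at [0.178, 0.599, 0.223] pointing down, gripper open.
Joint ranges: [-176.69, 176.69], [-43.24, 126.21], [12.49, 139.97], [-82, 262], [0, 151.66], [-163.58, 163.58]. Speed limits (degrees/s): [159.86, 159.86, 180, 180, 180, 180].

## Interface

Orientations are given as a 3x3 rotation matrix whose columns are the frame's x, y, z axes.
In Python, from rig import bot, imaging gives the robot as it stands.
- The arm moves only by the tool drive_tool, never from a script. Its argument "deltas" is text: rows parted by semicolons, each of 5 numbers parted by spaces: the finger opening in mm, from 0 to 87, then the shift along the world's x, y, z in mm, then the turn about the world's z in rad. In form: jaw dx dy dz twist; .... A call has 1 to 12 rows; each row is the pose to reach, as a shift and turn from the pose commanded when the call began; what a row does not reach only later rows make up. A row lasts 1/10 s, in which the tool goes at most 50 mm and 8.59 degrees, less where a joint would pass 70% of its speed; a pose out of reach is approached as far as the arm can. A call with a gripper value outside its range is refused whole. The fingers move at their own pace and stop on an object; the grip force is fixed at half the most. Time passes only in rows, so rows that repeat a pose let the fingers close. It gives the time, the measured TCP pose, the force, the opening and the grip force at its end, in the units of the state.
- bot.read_state(): the state, without advancing time (a new reading comes with each control period).
- imaging.capture(name): name is "side" or "top" or "wrist"; returns the picture (384x512x3 uint8, red, green, blue); there is no depth.
- imaging.camera_model(name): a dict with "fx", "fy", "cx", "cy" (pixels), "T" (4x4, takes a point from camera to world coordinates). Camera axes: x right, y down, z forward; pixel columns grow to the right and rows downward; lengths in m; the calibration is good to about 2 mm. The wrist camera is an equidistant fisheye: a pixel r from the principal point sees the ray r / f radians off the axis. A picture is of the moment at which its call begins: read the wrist's pose just before it. camera_model takes no time and is no camera call; for the wrist camera it gives the pose at the moment of the call.
- bot.hand_in(): hands the job in; it is judged then, once.
The state is a dict: "time_s": time; "joint_positions": joint angles; "qvel": joint speeds; "tau": joint torques, N m; "position": TCP position; "tcp_rot": TCP orientation; "force": force on the tool from outside, world axes, zero at the start; "moment": the same for the moment, N m; "opening": opening from 0.0 (shut) to 1.0 (fully open); "grasp_force": force on a finger pad.
Only numpy, scipy, OpenCV 4.12 (cv2) and the standard library are available. Lean on these libraries where they do the work, as an engineer would, in place of code of your own. Each camera call takes 0.05 s, during which the arm holds its last target. There are 200 camera calls.

## Working session

There is one attempt and no reset: what is moved stays moved. The work goes in short steps, Python scripts to look and compute and a tool call to move; the robot and the scene stay as the last step left them, time stands still between calls to the robot, and variables do not carry over. Pictures are saved under pics/ and viewed, at most 10 in all, crops included, and the job is handed in when it is done.

Besides the shell and the picture viewer there is one more tool, called after "Request:" as name(argument=value, ...), one argument or row to a line, values as JSON. drive_tool: Moves the arm, as the interface text tells. Its arguments: {"type":"object","properties":{"deltas":{"type":"string"}},"required":["deltas"]}

```bash
mkdir -p pics; python3 - <<'E'
from rig import bot, imaging
import cv2, numpy as np
for n in("side","top"):
    m=imaging.camera_model(n); print(n,m["fx"],m["cx"],m["cy"],np.round(m["T"],3).tolist())
    cv2.imwrite(f"pics/{n}0.png",cv2.resize(imaging.capture(n)[:,:,::-1],(800,600),interpolation=cv2.INTER_CUBIC))
s=bot.read_state();print(s)
E
```

```text
side 388.96460918194805 248.72118676558026 189.23961348654427 [[-0.998, 0.044, -0.054, 0.545], [0.068, 0.458, -0.886, 1.0], [-0.014, -0.888, -0.46, 0.585], [0.0, 0.0, 0.0, 1.0]]
top 351.0414068252153 251.73371823497564 191.67973555306276 [[-0.005, -0.992, 0.123, 0.382], [-1.0, 0.008, 0.025, -0.001], [-0.026, -0.123, -0.992, 0.904], [0.0, 0.0, 0.0, 1.0]]
{'time_s': 0.1, 'joint_positions': array([ 6.32251992e+01,  3.02725344e+01,  8.21494430e+01,  1.32654806e-04,
        6.76886532e+01, -1.02266437e+01]), 'qvel': array([-0.08549878, -0.08568879, -0.21213163, -0.00256094,  0.031115  ,
        0.03581552]), 'tau': array([-3.39547350e-04, -4.40991855e+01, -1.77150536e+01,  6.34158100e-02,
        5.34578261e-02, -5.68169196e-05]), 'position': array([0.17767646, 0.59852692, 0.22167912]), 'tcp_rot': array([[-9.58580280e-01,  2.84821149e-01, -8.71739250e-04],
       [ 2.84822274e-01,  9.58578794e-01, -1.72288328e-03],
       [ 3.44917164e-04, -1.89981269e-03, -9.99998136e-01]]), 'force': array([-0.30025903,  0.57209934, -0.48229829]), 'moment': array([0.02658096, 0.00498965, 0.0179922 ]), 'grasp_force': 0.0, 'opening': 0.9990741511841812}
```

View pics/side0.png

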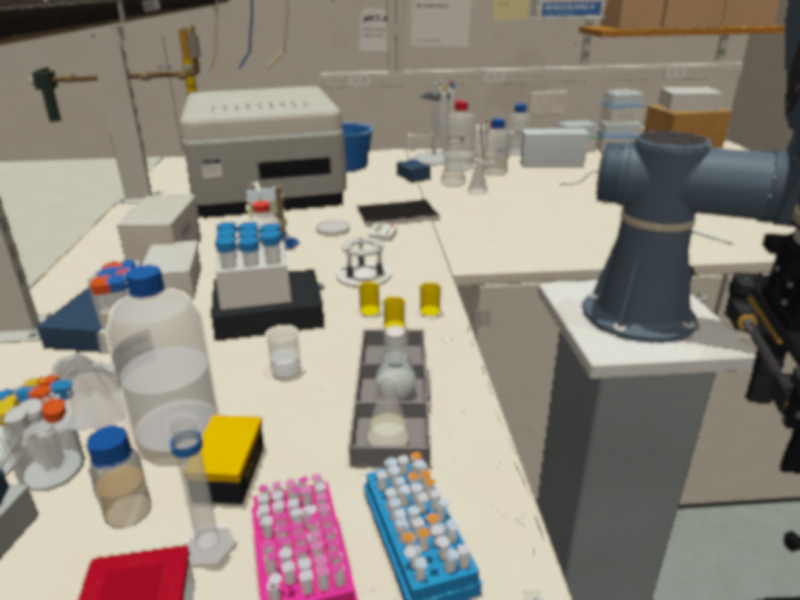

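View pics/top0.png

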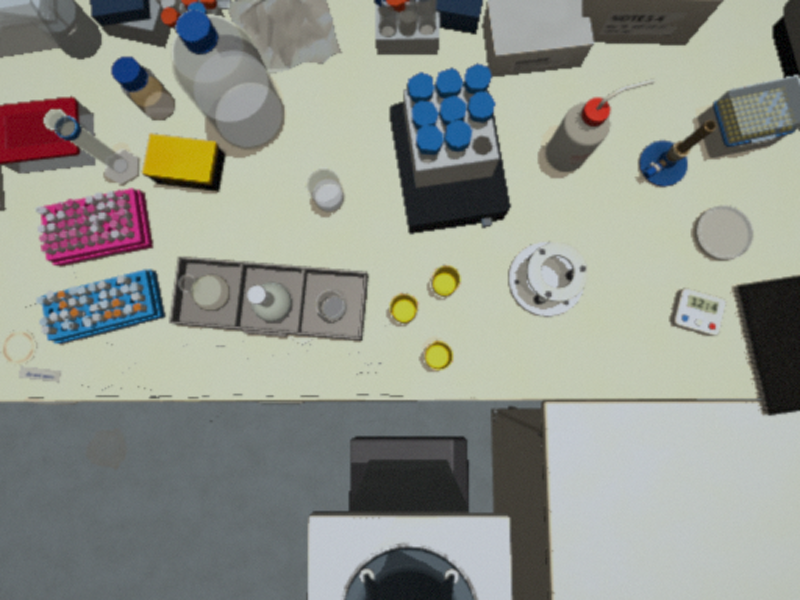

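The side view shows the round flask in the middle compartment (stopper at about 396,338), with the conical flask nearer the camera and the cradle ring at about (362,250). The top view shows its stopper at (257,295) and the ring at (555,272). I'll enlarge these.

```bash
python3 - <<'E'
from rig import imaging
import cv2, numpy as np
t=imaging.capture("top")[:,:,::-1];s=imaging.capture("side")[:,:,::-1]
c=lambda im,u,v:cv2.resize(im[v:v+60,u:u+80],(400,300),interpolation=cv2.INTER_CUBIC)
im=np.vstack([np.hstack([c(t,130,155),c(t,315,145)]),np.hstack([c(s,210,200),c(s,195,135)])])
cv2.imwrite("pics/crop.png",im)
E
```

```text
(no output)
```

View pics/crop.png

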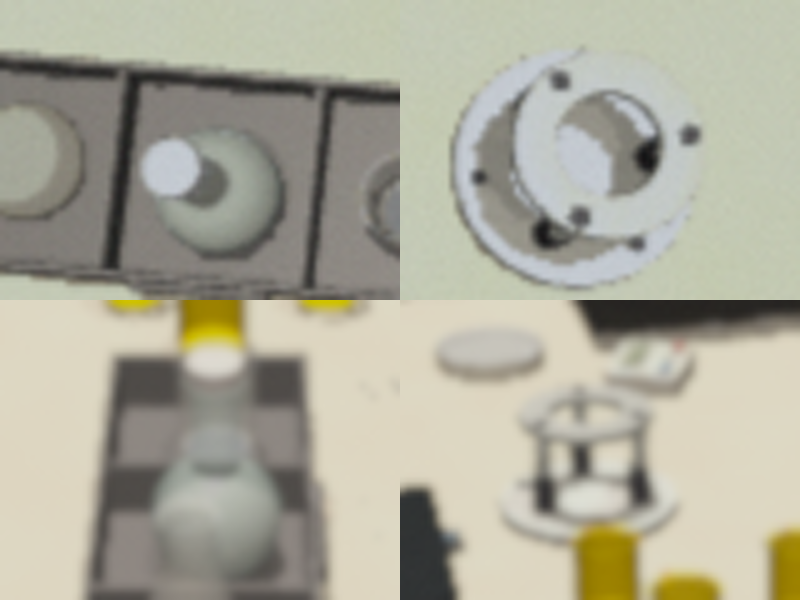

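The crops show the stopper top at top px (164.4,188.6) and side px (253,211.6), the ball at top px (174.4,193), and the ring face centre at top px (356.6,173.6) and side px (231.8,157.2).

```bash
cat > h.py <<'E'
from rig import bot, imaging
import numpy as np
def ray(n,u,v):
    m=imaging.camera_model(n); T=np.array(m["T"])
    d=T[:3,:3]@[(u-m["cx"])/m["fx"],(v-m["cy"])/m["fy"],1]; return T[:3,3],d
def onz(n,u,v,z):
    o,d=ray(n,u,v); return np.round(o+d*(z-o[2])/d[2],4)
E
python3 - <<'E'
from h import *
print("stop",onz("top",164,188.2,.12),onz("side",252.6,211.2,.12))
print("ball",onz("top",174,192.6,.031))
print("ring",onz("top",356.2,173.2,.075),onz("side",231.4,156.8,.075))
for p in((204,202),(186,175),(194,172)): pass
m=lambda u,v:onz("top",u/800*512,v/600*384,.036)
print("tray",m(180,259),m(367,271),m(171,322),m(363,340))
E
```

```text
stop [0.4883 0.2176 0.12  ] [0.489  0.2171 0.12  ]
ball [0.489  0.2168 0.031 ]
ring [ 0.5266 -0.229   0.075 ] [ 0.5275 -0.2268  0.075 ]
tray [0.5583 0.3674 0.036 ] [0.5357 0.0628 0.036 ] [0.4557 0.3776 0.036 ] [0.4249 0.069  0.036 ]
```

Request:
drive_tool(
  deltas="87 12 -15 0 0.01; 60 37 -46 0 0.03; 50 68 -84 0 0.05; 50 102 -126 0 0.08; 50 136 -168 0 0.1; 50 171 -210 0 0.13; 50 205 -252 0 0.15; 50 239 -294 0 0.18; 50 268 -328 0 0.2; 50 292 -359 0 0.21; 50 305 -374 0 0.22; 50 311 -382 0 0.22",
)

```text
time_s: 1.4
position: [0.4909, 0.215, 0.2225]
tcp_rot: [[-0.997, 0.072, 0.001], [0.072, 0.997, -0.0], [-0.001, -0.0, -1.0]]
force: [-0.7, -0.2, -0.1]
opening: 0.573
grasp_force: 0.0
```

Request:
drive_tool(
  deltas="50 0 0 0 0; 50 0 0 -10 0; 50 0 0 -25 0; 50 0 0 -40 0; 50 0 0 -55 0; 50 0 0 -70 0; 50 0 0 -80 0; 50 0 0 -85 0; 50 0 0 -85 0",
)

```text
time_s: 2.3
position: [0.4879, 0.2177, 0.1368]
tcp_rot: [[-0.998, 0.068, -0.002], [0.068, 0.998, -0.0], [0.002, -0.0, -1.0]]
force: [0.5, -0.9, 0.5]
opening: 0.572
grasp_force: 0.0
```

```bash
python3 - <<'E'
from h import *
import cv2
s=bot.read_state();print(s["time_s"],s["position"],s["tcp_rot"],s["force"],s["opening"])
t=imaging.capture("top")[:,:,::-1];s=imaging.capture("side")[:,:,::-1]
c=lambda im,u,v:cv2.resize(im[v:v+120,u:u+80],(400,600),interpolation=cv2.INTER_CUBIC)
cv2.imwrite("pics/a.png",np.hstack([c(t,130,125),c(s,210,160)]))
E
```

```text
2.3 [0.48792392 0.2177212  0.13682277] [[-9.97714492e-01  6.75466047e-02 -1.80227747e-03]
 [ 6.75472176e-02  9.97716039e-01 -2.81331491e-04]
 [ 1.77915815e-03 -4.02427334e-04 -9.99998336e-01]] [ 0.49286223 -0.90383306  0.50819217] 0.5715186699676762
```

View pics/a.png

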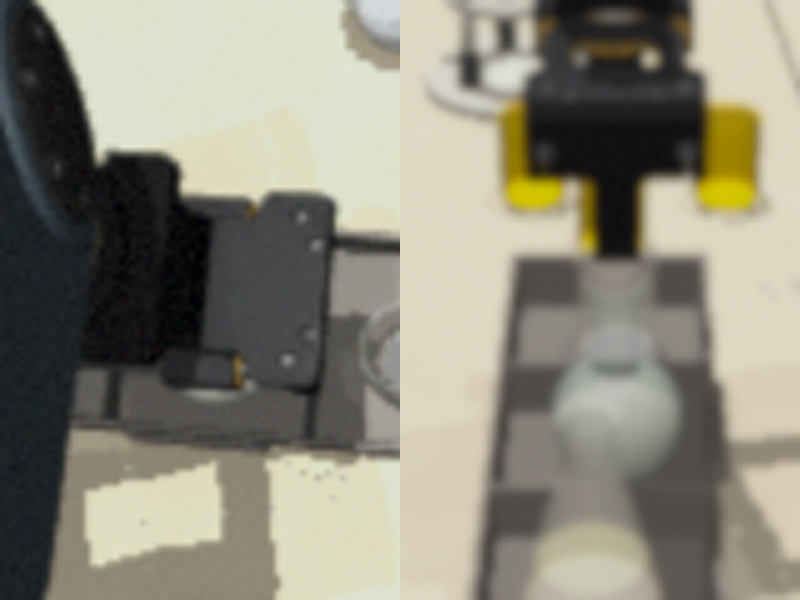

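The finger lines up with the stopper in the side view (crop columns 617 and 615), so I'll go down and grip.

Request:
drive_tool(
  deltas="50 0 0 -5 0; 50 0 0 -15 0; 50 0 0 -27 0; 50 0 0 -40 0; 50 0 0 -52 0; 50 0 0 -62 0; 50 0 0 -67 0; 50 0 0 -67 0; 30 0 0 -67 0; 20 0 0 -67 0; 20 0 0 -67 0; 20 0 0 -67 0",
)

```text
time_s: 3.6
position: [0.4893, 0.2172, 0.071]
tcp_rot: [[-0.998, 0.069, 0.001], [0.069, 0.998, 0.0], [-0.001, 0.0, -1.0]]
force: [-0.2, 0.4, -0.1]
opening: 0.306
grasp_force: 30.0
```

Request:
drive_tool(
  deltas="10 0 0 0 0; 0 0 0 0 0; 0 0 0 0 0; 0 0 0 0 0; 0 0 0 0 0",
)

```text
time_s: 4.1
position: [0.4894, 0.2172, 0.071]
tcp_rot: [[-0.998, 0.069, 0.001], [0.069, 0.998, 0.0], [-0.001, 0.0, -1.0]]
force: [0.2, 0.7, 4.6]
opening: 0.311
grasp_force: 30.0
```

Opening is 27 mm against a 24 mm neck, so the pads may be catching the lip. I'll regrip 5 mm lower.

Request:
drive_tool(
  deltas="35 0 0 0 0; 45 0 0 0 0; 45 0 0 0 0; 45 0 0 -3 0; 45 0 0 -5 0; 45 0 0 -5 0; 35 0 0 -5 0; 28 0 0 -5 0; 24 0 0 -5 0; 20 0 0 -5 0; 20 0 0 -5 0; 20 0 0 -5 0",
)

```text
time_s: 5.3
position: [0.489, 0.2171, 0.0656]
tcp_rot: [[-0.998, 0.069, 0.0], [0.069, 0.998, 0.0], [-0.0, 0.0, -1.0]]
force: [0.4, 0.4, -0.0]
opening: 0.3
grasp_force: 30.0
```

```bash
python3 - <<'E'
from h import *
import cv2
s=bot.read_state();print(s["time_s"],s["position"],s["force"],s["opening"],s["grasp_force"])
s=imaging.capture("side")[:,:,::-1];w=imaging.capture("wrist")[:,:,::-1]
cv2.imwrite("pics/b.png",np.hstack([cv2.resize(s[160:280,210:290],(300,450),interpolation=cv2.INTER_CUBIC),cv2.resize(w,(500,375))[:, :][:375] if 0 else cv2.copyMakeBorder(cv2.resize(w,(500,375)),0,75,0,0,0)]))
E
```

```text
5.3 [0.48900694 0.21714065 0.06561679] [ 0.35148017  0.40053032 -0.00229113] 0.30001894840998167 30.00040054321289
```

View pics/b.png

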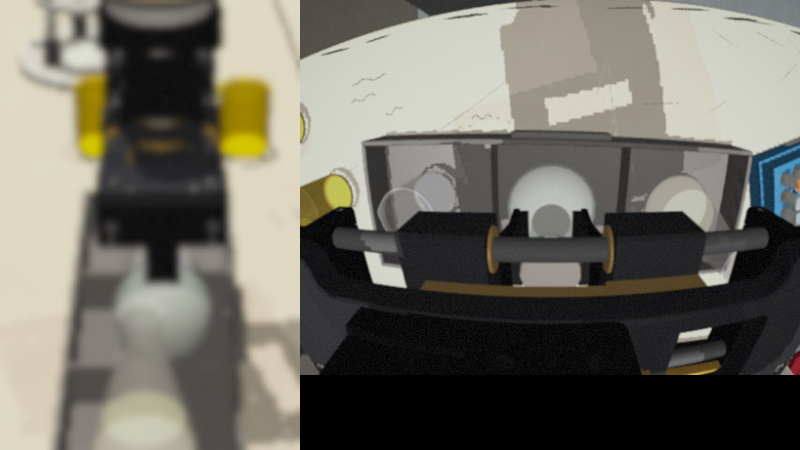

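The side view shows the gripper centred on the neck. The wrist view shows the pads on both sides of it (about 490 and 610, 245), clear of the neighbours. Now lifting.

Request:
drive_tool(
  deltas="20 0 0 2 0; 20 0 0 6 0; 20 0 0 14 0; 20 0 0 25 0; 20 0 0 40 0; 20 0 0 56 0; 20 0 0 72 0; 20 0 0 88 0; 20 0 0 102 0; 20 0 0 112 0; 20 0 0 118 0; 20 0 0 120 0",
)

```text
time_s: 6.6
position: [0.4892, 0.2172, 0.1864]
tcp_rot: [[-0.998, 0.069, 0.001], [0.069, 0.998, 0.0], [-0.001, 0.0, -1.0]]
force: [-0.1, -0.5, -1.9]
opening: 0.304
grasp_force: 30.0
```

Request:
drive_tool(
  deltas="20 0 0 0 0; 20 1 -8 0 0; 20 2 -24 0 0; 20 4 -48 0 0; 20 6 -76 0 0; 20 9 -106 0 0; 20 12 -136 0 0; 20 14 -166 0 0; 20 17 -194 0 0; 20 19 -214 0 0; 20 20 -226 0 0; 20 20 -230 0 0",
)

```text
time_s: 7.8
position: [0.5088, -0.0142, 0.1851]
tcp_rot: [[-0.998, 0.071, -0.001], [0.071, 0.998, 0.0], [0.001, 0.0, -1.0]]
force: [0.1, 0.3, -2.2]
opening: 0.302
grasp_force: 30.0
```

Request:
drive_tool(
  deltas="20 0 0 0 0; 20 1 -8 0 0; 20 2 -24 0 0; 20 4 -48 0 0; 20 6 -74 0 0; 20 9 -102 0 0; 20 12 -130 0 0; 20 14 -156 0 0; 20 16 -180 0 0; 20 18 -200 0 0; 20 18 -210 0 0; 20 18 -215 0 0",
)

```text
time_s: 9.0
position: [0.5269, -0.2283, 0.1854]
tcp_rot: [[-0.998, 0.069, -0.0], [0.069, 0.998, 0.0], [0.0, 0.0, -1.0]]
force: [-0.6, 0.5, -0.7]
opening: 0.303
grasp_force: 30.0
```

Request:
drive_tool(
  deltas="20 0 0 0 0; 20 0 0 0 0; 20 0 0 0 0",
)

```text
time_s: 9.3
position: [0.5268, -0.2268, 0.1855]
tcp_rot: [[-0.998, 0.068, -0.0], [0.068, 0.998, 0.001], [0.001, 0.001, -1.0]]
force: [0.0, -0.7, -1.3]
opening: 0.305
grasp_force: 30.0
```

```bash
python3 - <<'E'
from h import *
import cv2
s=bot.read_state();print(s["time_s"],s["position"],s["force"],s["opening"],s["grasp_force"])
t=imaging.capture("top")[:,:,::-1];s=imaging.capture("side")[:,:,::-1]
c=lambda im,u,v:cv2.resize(im[v:v+120,u:u+80],(400,600),interpolation=cv2.INTER_CUBIC)
cv2.imwrite("pics/c.png",np.hstack([c(t,315,125),c(s,190,75)]))
E
```

```text
9.3 [ 0.52677587 -0.22679982  0.18553723] [ 0.01595119 -0.67613697 -1.27175455] 0.305140405494514 30.000144839286804
```

View pics/c.png

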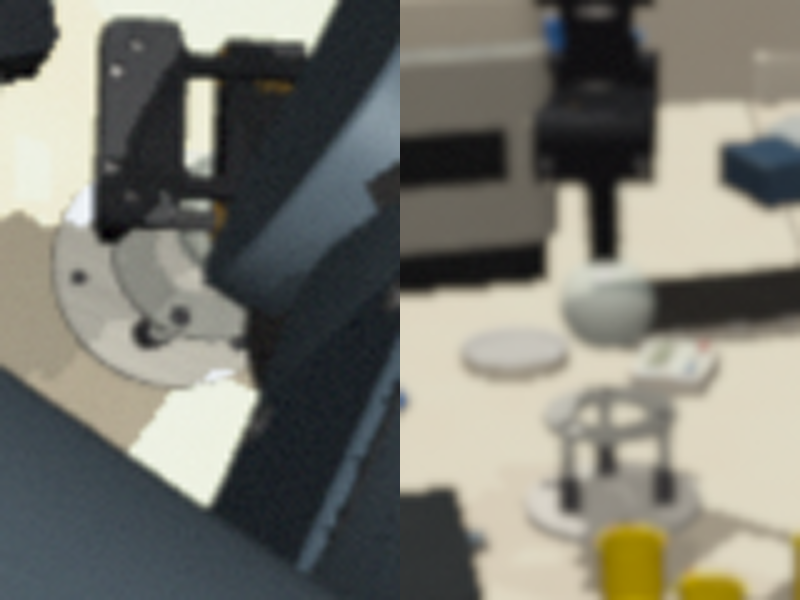

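Flask hangs upright and centred over the ring (ball at side-crop column 608, ring at 610). Now lowering to just above contact, then slowly.

Request:
drive_tool(
  deltas="20 0 0 -3 0; 20 0 0 -9 0; 20 0 0 -17 0; 20 0 0 -26 0; 20 0 0 -35 0; 20 0 0 -42 0; 20 0 0 -47 0; 20 0 0 -50 0; 20 0 0 -50 0; 20 0 0 -50 0",
)

```text
time_s: 10.4
position: [0.5272, -0.228, 0.1357]
tcp_rot: [[-0.998, 0.069, 0.0], [0.069, 0.998, -0.0], [-0.0, -0.0, -1.0]]
force: [0.3, 1.1, -2.1]
opening: 0.301
grasp_force: 30.0
```

Request:
drive_tool(
  deltas="20 0 0 -1 0; 20 0 0 -2 0; 20 0 0 -3 0; 20 0 0 -4 0; 20 0 0 -5 0; 20 0 0 -6 0; 20 0 0 -7 0; 20 0 0 -8 0; 20 0 0 -8 0; 20 0 0 -8 0",
)

```text
time_s: 11.4
position: [0.5273, -0.2284, 0.1279]
tcp_rot: [[-0.998, 0.069, 0.001], [0.069, 0.998, -0.001], [-0.001, -0.001, -1.0]]
force: [-0.8, -2.0, 3.0]
opening: 0.305
grasp_force: 30.0
```

Request:
drive_tool(
  deltas="20 0 -1 0 0; 20 0 -1 -1 0; 20 0 -1 -2 0; 20 0 -1 -3 0; 20 0 -1 -4 0; 20 0 -1 -5 0; 20 0 -1 -5 0; 20 0 -1 -5 0",
)

```text
time_s: 12.2
position: [0.5271, -0.229, 0.1226]
tcp_rot: [[-0.998, 0.069, 0.0], [0.069, 0.998, -0.0], [-0.0, -0.0, -1.0]]
force: [-1.6, -2.2, 4.1]
opening: 0.301
grasp_force: 30.0
```

Request:
drive_tool(
  deltas="20 0 0 0 0",
)

```text
time_s: 12.3
position: [0.5271, -0.229, 0.1226]
tcp_rot: [[-0.998, 0.069, 0.0], [0.069, 0.998, -0.0], [-0.0, -0.0, -1.0]]
force: [-0.6, -2.4, 4.0]
opening: 0.3
grasp_force: 30.0
```

Request:
drive_tool(
  deltas="20 0 0 0 0",
)

```text
time_s: 12.4
position: [0.527, -0.229, 0.1226]
tcp_rot: [[-0.998, 0.069, 0.0], [0.069, 0.998, -0.0], [-0.0, -0.0, -1.0]]
force: [0.2, -2.1, 5.0]
opening: 0.305
grasp_force: 30.0
```

Request:
drive_tool(
  deltas="20 0 -1 -1 0; 20 0 -2 -2 0; 20 0 -2 -3 0; 20 0 -2 -4 0; 20 0 -2 -5 0; 20 0 -2 -6 0; 20 0 -2 -7 0; 20 0 -2 -8 0; 20 0 -2 -9 0; 20 0 -2 -10 0; 20 0 -2 -10 0; 20 0 -2 -10 0",
)

```text
time_s: 13.6
position: [0.527, -0.2304, 0.1128]
tcp_rot: [[-0.998, 0.069, 0.0], [0.069, 0.998, 0.001], [-0.0, 0.001, -1.0]]
force: [0.8, -0.9, 7.0]
opening: 0.303
grasp_force: 30.0
```

```bash
python3 - <<'E'
from h import *
import cv2
s=bot.read_state();print(s["time_s"],s["position"],s["force"],s["moment"],s["opening"])
s=imaging.capture("side")[:,:,::-1]
cv2.imwrite("pics/d.png",cv2.resize(s[90:190,180:280],(600,600),interpolation=cv2.INTER_CUBIC))
E
```

```text
13.6 [ 0.52703548 -0.23036433  0.11283233] [ 0.84620994 -0.89553632  7.01954159] [1.31989457e-05 6.38551078e-03 1.93733291e-02] 0.30336700036228426
```

View pics/d.png

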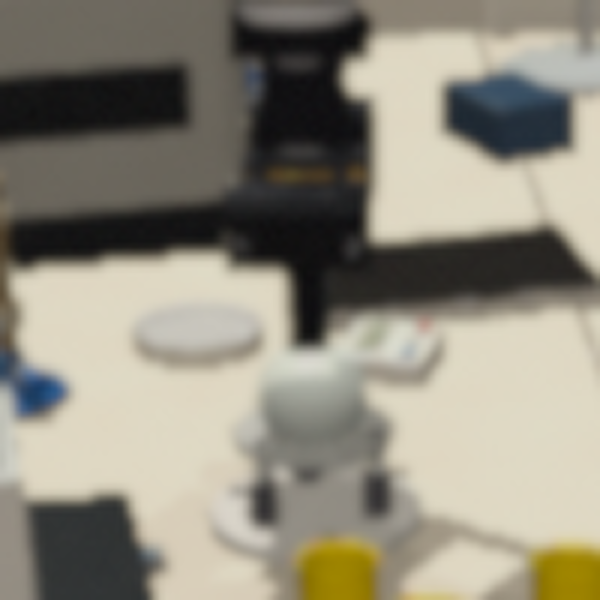

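The ball is seated in the ring (313,400), the ring is level and has sunk about halfway, and side force is small. Pressing on.

Request:
drive_tool(
  deltas="20 0 0 -1 0; 20 0 0 -2 0; 20 0 0 -3 0; 20 0 0 -4 0; 20 0 0 -5 0; 20 0 0 -6 0; 20 0 0 -7 0; 20 0 0 -8 0; 20 0 0 -9 0; 20 0 0 -10 0; 20 0 0 -10 0; 20 0 0 -10 0",
)

```text
time_s: 14.85
position: [0.5273, -0.2305, 0.1034]
tcp_rot: [[-0.998, 0.069, 0.001], [0.069, 0.998, 0.001], [-0.001, 0.001, -1.0]]
force: [-1.5, -1.0, 10.8]
opening: 0.301
grasp_force: 30.0
```

Request:
drive_tool(
  deltas="20 0 0 -1 0; 20 0 0 -1 0; 20 0 0 -2 0; 20 0 0 -2 0; 20 0 0 -2 0",
)

```text
time_s: 15.35
position: [0.5274, -0.2306, 0.1016]
tcp_rot: [[-0.998, 0.069, 0.001], [0.069, 0.998, 0.0], [-0.001, 0.0, -1.0]]
force: [-0.9, -0.3, 11.0]
opening: 0.3
grasp_force: 30.0
```

Request:
drive_tool(
  deltas="20 0 0 -0.5 0; 20 0 0 -1 0; 20 0 0 -1 0; 20 0 0 -1 0",
)

```text
time_s: 15.75
position: [0.5274, -0.2306, 0.1006]
tcp_rot: [[-0.998, 0.069, 0.001], [0.069, 0.998, 0.0], [-0.001, 0.0, -1.0]]
force: [-1.0, -0.7, 11.2]
opening: 0.303
grasp_force: 30.0
```

Still on the spring slope; continuing in small steps until the stop shows in the force.

Request:
drive_tool(
  deltas="20 0 0 -0.5 0; 20 0 0 -1 0; 20 0 0 -1 0; 20 0 0 -1 0",
)

```text
time_s: 16.15
position: [0.5274, -0.2306, 0.0997]
tcp_rot: [[-0.998, 0.069, 0.001], [0.069, 0.998, 0.0], [-0.001, 0.0, -1.0]]
force: [-0.3, -0.5, 13.1]
opening: 0.302
grasp_force: 30.0
```

Request:
drive_tool(
  deltas="20 0 0 -0.5 0; 20 0 0 -1 0; 20 0 0 -1 0; 20 0 0 -1 0",
)

```text
time_s: 16.55
position: [0.5274, -0.2306, 0.0987]
tcp_rot: [[-0.998, 0.069, 0.001], [0.069, 0.998, 0.0], [-0.001, 0.0, -1.0]]
force: [-0.7, -0.1, 12.4]
opening: 0.303
grasp_force: 30.0
```

```bash
python3 - <<'E'
from h import *
import cv2
s=bot.read_state();print(s["time_s"],s["position"],s["force"],s["moment"],s["opening"])
s=imaging.capture("side")[:,:,::-1]
cv2.imwrite("pics/e.png",cv2.resize(s[120:190,195:265],(600,600),interpolation=cv2.INTER_CUBIC))
E
```

```text
16.55 [ 0.5274147  -0.23060629  0.0987149 ] [-0.70084294 -0.14744081 12.44403032] [ 0.07300744  0.14381448 -0.02521509] 0.3034352030127678
```

View pics/e.png

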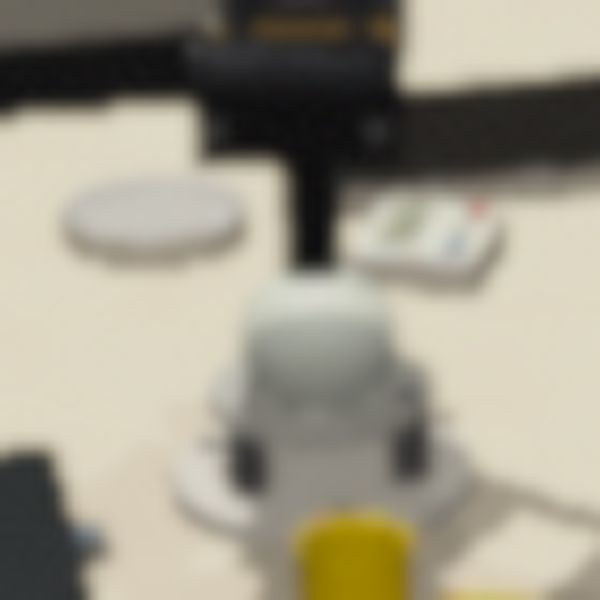

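The ring is now right above the barrels (245,455 and 410,445). A little further to confirm the stop.

Request:
drive_tool(
  deltas="20 0 0 -0.5 0; 20 0 0 -0.5 0; 20 0 0 -0.5 0",
)

```text
time_s: 16.9
position: [0.5275, -0.2306, 0.0982]
tcp_rot: [[-0.998, 0.069, 0.001], [0.069, 0.998, 0.0], [-0.001, 0.0, -1.0]]
force: [-1.4, -0.2, 13.1]
opening: 0.297
grasp_force: 30.0
```

Request:
drive_tool(
  deltas="20 0 0 -0.5 0; 20 0 0 -0.5 0; 20 0 0 -0.5 0",
)

```text
time_s: 17.2
position: [0.5276, -0.2306, 0.0979]
tcp_rot: [[-0.998, 0.069, 0.002], [0.069, 0.998, 0.0], [-0.002, 0.0, -1.0]]
force: [-1.1, -0.0, 14.3]
opening: 0.299
grasp_force: 30.0
```

Request:
drive_tool(
  deltas="20 0 0 0 0; 20 0 0 0 0; 20 0 0 0 0",
)

```text
time_s: 17.5
position: [0.5276, -0.2307, 0.098]
tcp_rot: [[-0.998, 0.069, 0.002], [0.069, 0.998, -0.0], [-0.002, 0.0, -1.0]]
force: [-1.3, -0.4, 13.5]
opening: 0.302
grasp_force: 30.0
```

Request:
drive_tool(
  deltas="20 0 0 -0.5 0; 20 0 0 -1 0; 20 0 0 -1 0; 20 0 0 -1 0",
)

```text
time_s: 17.9
position: [0.5279, -0.2309, 0.0978]
tcp_rot: [[-0.998, 0.069, 0.003], [0.069, 0.998, -0.001], [-0.003, -0.0, -1.0]]
force: [-2.1, 0.7, 18.4]
opening: 0.303
grasp_force: 30.0
```

Request:
drive_tool(
  deltas="20 0 0 0 0; 20 0 0 0 0; 20 0 0 0 0",
)

```text
time_s: 18.2
position: [0.528, -0.2309, 0.0978]
tcp_rot: [[-0.998, 0.069, 0.003], [0.069, 0.998, -0.001], [-0.003, -0.0, -1.0]]
force: [-1.2, 0.5, 18.6]
opening: 0.303
grasp_force: 30.0
```

The stop is confirmed: force is up to 18.5 N, z no longer moves, and there is no slip.

```bash
python3 -c "
from rig import bot
print(bot.hand_in())"
```

```text
the job is handed in; nothing more can be done
None
```

The round flask stands upright in the sprung ring and is held down with the ring against its stop at about 18.5 N, still gripped at 30 N (the drive tool fixes it, so not the 40 N advised) with no slip seen; handed in at 18.2 s.

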